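Zero the dial gauge plate on its 20 mm master block

ROBOT

A 7-joint arm with a two-finger parallel gripper is mounted at the origin on a cart in front of the work surface, level with it; the furniture and walls round the work are solid. World frame = base frame: x ahead of the robot, y to its left, z up, the work surface at z = 0. Lengths are in m, angles in rad, forces in N, time in s.
With the tool pointing down it reaches from about 0.35 to 0.9 m from the base axis. Payload 8.1 kg.
Tool frame: the origin (TCP) lies on the centre line of the jaws, within the pads' length; the fingertips stand arm.tips_ahead ahead of it and the grasp point (between the pads) lies 8 mm behind it (arm.tips_ahead is the distance from the TCP to the fingertips, in m); z points along the fingers, y is the direction in which the jaws open and shut (so a half turn about z gives the same grasp; the last joint's range is limited). The gripper opens to 92 mm and grips with 3 to 60 N. Pads are 19 mm wide; open, the fingers measure 130 mm over their backs; the gripper's body (75 mm by 190 mm) begins 47 mm behind the grasp point.
Start: joints at [-1.412, 0.434, 0.025, 1.573, -0.012, 1.134, -0.075], TCP at [0.162, 0.604, 0.238] pointing down, gripper open.
Joint ranges: [-2.62, 2.62], [-0.44, 2.09], [-1.27, 1.32], [0.08, 2.57], [-1.32, 4.46], [0.12, 2], [-2.74, 2.74]. Speed limits (rad/s): [2.22, 2.22, 3.01, 3.01, 3.14, 3.14, 3.14].

INTERFACE

Orientations are given as a rotation vector (axis times angle).
In Python, from cell import arm gives the robot as it stands. The module is installed in compiled form; this text tells all that it offers.
- The arm moves only by the tool jog_arm, never from a script. Its argument "moves" is a list of rows, each an object with "twist": the turn, a rotation vector about the tool's x, y, z in units of 10 degrees (1.0 is 10 degrees), a list of three; "xyz": the shift along the tool's x, y, z in units of 60 mm (1.0 is 60 mm), a list of three; "grip": the closure, from -1 (fully open) to 1 (shut). A call has 1 to 5 rows; each row is the pose to reach, as a shift and turn from the pose commanded when the call began, along the tool's axes at that moment; what a row does not reach only later rows make up. A row lasts 1/8 s, in which the tool goes at most 62.5 mm and 10.7 degrees, less where a joint would pass 70% of its speed; a pose out of reach is approached as far as the arm can. A call with a gripper value outside its range is refused whole. The fingers move at their own pace and stop on an object; "force" is the grip in N (left out, the last holds). Time passes only in rows, so rows that repeat a pose let the fingers close. It gives the time, the measured TCP pose, the force and the opening at its end, in the units of the state.
- arm.observe(): the state, without advancing time (a new reading comes with each control period).
- arm.get_image(name): name is "scene" or "top" or "wrist"; returns the picture (420x560x3 uint8, blue, green, red); there is no depth.
- arm.camera_params(name): a dict with "mtx" (3x3 intrinsics, pixels), "T" (4x4, takes a point from camera to world coordinates); the wrist camera has in their place "T_tool_cam" (4x4, takes a point from camera to tool coordinates, whose origin is the TCP and whose axes are the flange's). Camera axes: x right, y down, z forward; pixel columns grow to the right and rows downward; lengths in m; the calibration is good to about 2 mm. A picture is of the moment at which its call begins: read the wrist's pose just before it. camera_params takes no time and is no camera call.
- arm.sign_off(): hands the job in, once; it reports no verdict.
The state is a dict: "clock": time; "joints": joint angles; "dq": joint speeds; "joint_efforts": joint torques, N m; "position": TCP position; "ee_rot": TCP orientation; "force": force on the tool from outside, world axes, zero at the start; "ft_torque": the same for the moment, N m; "width": opening from 0.0 (shut) to 1.0 (fully open).
Only numpy, scipy, OpenCV 4.12 (cv2) and the standard library are available. Lean on these libraries where they do the work, as an engineer would, in place of code of your own. Each camera call takes 0.05 s, during which the arm holds its last target. There are 200 camera calls.

TASK

Set up the gauge for zeroing: seat the tallest of the three gauge blocks (20 mm) flat and square in the pocket of the steel gauge base and let go of it, leaving the other two blocks where they are. Then fit the dial gauge plate over the base's two dowel pins; its holes are hidden in its underside, so if it does not go on at once, slide it about on the pin tops until it drops on. Press the plate fully home against the gauge's spring and finish while still holding it down with the gripper, so that a colleague can set the dial to zero.

Things in the scene. Friction and masses are not known exactly. Their poses are not given: they have to be found in the camera images.
- gauge_base: Steel gauge base, immovable, 100 (its x) x 132 (its y) mm, flat on the worktop. Origin: centre of its underside, z up. A channel 52 mm wide runs along x between two raised side landings (y = 26 to 66 and -26 to -66 mm). Channel floor 20 mm, landings 26 mm above the worktop. Pocket in the middle of the channel floor, one dowel pin on each landing.
- pocket (a point): Centre of the pocket's floor, 12 mm above the worktop on the base's z axis, turned as the base. The pocket is rectangular, 11 mm (base x) by 32 mm (base y), 8 mm deep below the channel floor; the small bevel at its rim is for looks only and gives no lead-in.
- pin_a (a point): Centre of the top of the dowel pin at x = 0, y = +46 mm of the base. Both pins: upright, 10 mm diameter, stand 12 mm above the landing (top 38 mm above the worktop); the top 1.5 mm is reduced to 7.6 mm diameter as a lead-in.
- pin_b (a point): The same for the other dowel pin, at x = 0, y = -46 mm of the base.
- gauge_plate: Dial gauge plate, loose, about 0.2 kg, starts flat on the worktop, dial up: aluminium plate 70 (its x) x 124 (its y) x 18 mm thick. Origin: centre of its underside, z up. It fits on the base either way round, its y along the base's y. Groove in the underside 40 mm wide along x, 9 mm deep, clears the block. Height of the underside above the worktop: resting on the pin tops 38 mm, home on the landings 26 mm.
- housing (a point): Centre of the grey square dial housing on the plate, 31 mm above the plate's underside: 42 x 42 mm, sides along the plate's x and y, 18 to 44 mm above the underside (dial rim to 47 mm). Grip it by two opposite flat sides, fingertips above the plate.
- hole_a (a point): Mouth of the round blind hole in the plate's underside, at x = 0, y = +46 mm of the plate: 11.4 mm diameter, 14.5 mm deep, edge to be taken as sharp. Not visible from above.
- hole_b (a point): Mouth of the slotted blind hole in the plate's underside, at x = 0, y = -46 mm of the plate: 11.4 mm (x) by 15.4 mm (y), 14.5 mm deep, edge to be taken as sharp. Not visible from above.
- spindle (a joint): Push-in (m) of the gauge spindle in the middle of the plate: 0 free, tip 1 mm inside the underside. Springy: 4 N at 0, 6 N at 5 mm; the dial hand follows it. Once dropped on the pins, the plate rests by the spindle on the seated 20 mm block, 5 mm short of home; about 4 N more push it home: 0.005. With a shorter block or none the spindle stays at 0.
- block_20: The master gauge block, steel, loose, 9 (its x) x 30 (its y) x 20 mm tall, tallest of the three; 42 g. Origin: centre of its underside, z up; starts upright on its 9 x 30 mm face and goes into the pocket that way up, either way round. Seated, 12 mm of it stand above the channel floor: hold it by its upper 10 mm across the 9 mm, so that the fingertips clear that floor.
- block_14: Gauge block 9 (x) x 30 (y) x 14 mm tall, loose; not to be used. Origin: centre of its underside.
- block_10: Gauge block 9 (x) x 30 (y) x 10 mm tall, loose; not to be used. Origin: centre of its underside.

How it is judged:
By the outcome, as a careful person would: the job done as asked, in the order asked, and still so for the second after the job is handed in, while the arm keeps its last pose, push and grip.
It also fails if it takes over 62 s, if anything falls off the work surface, if the arm or the gripper's body presses on something with over 40 N, if the wrist force passes 120 N, or if a joint passes its speed limit or range.

## Working session

There is one attempt and no reset: what is moved stays moved. The work goes in short steps, Python scripts to look and compute and a tool call to move; the robot and the scene stay as the last step left them, time stands still between calls to the robot, and variables do not carry over. Pictures are saved under pics/ and viewed, about 8 in all and at most 12, crops included, and the job is handed in when it is done.

Besides the shell and the picture viewer there is one more tool, called after "Call:" as a command line: name --argument value ..., lists and objects as JSON in quotes. jog_arm: Moves the arm, as the interface text tells. Its arguments: {"type":"object","properties":{"moves":{"type":"array","items":{"type":"object","properties":{"twist":{"type":"array","items":{"type":"number"}},"xyz":{"type":"array","items":{"type":"number"}},"grip":{"type":"number"}}}},"force":{"type":"number"}},"required":["moves"]}

```bash
mkdir -p pics
cat > h.py <<'E'
import numpy as np, cv2
from scipy.spatial.transform import Rotation as R
from cell import arm
def cam(name):
    s=arm.observe(); p=arm.camera_params(name)
    if 'T' in p: T=np.array(p['T'])
    else:
        W=np.eye(4); W[:3,:3]=R.from_rotvec(s['ee_rot']).as_matrix(); W[:3,3]=s['position']; T=W@np.array(p['T_tool_cam'])
    return arm.get_image(name), np.array(p['mtx']), T
def ray(uv,K,T,z):
    uv=np.atleast_2d(uv).astype(float)
    d=(np.linalg.inv(K)@np.c_[uv,np.ones(len(uv))].T).T@T[:3,:3].T
    o=T[:3,3]; return o+d*((z-o[2])/d[:,2])[:,None]
def proj(P,K,T):
    P=np.atleast_2d(P); c=(P-T[:3,3])@T[:3,:3]; q=c@K.T; return q[:,:2]/q[:,2:]
def tri(uv1,c1,uv2,c2):
    A=[];b=[]
    for uv,(K,T) in((uv1,c1),(uv2,c2)):
        d=T[:3,:3]@np.linalg.inv(K)@np.r_[uv,1.]; d/=np.linalg.norm(d); M=np.eye(3)-np.outer(d,d); A.append(M); b.append(M@T[:3,3])
    return np.linalg.lstsq(np.vstack(A),np.hstack(b),rcond=None)[0]
E
python3 - <<'E'
from h import *
s=arm.observe(); print({k:np.round(v,3) for k,v in s.items()}, arm.tips_ahead)
for n in('top','scene','wrist'):
    im,K,T=cam(n); cv2.imwrite(f'pics/{n}0.png',im); np.savez(f'{n}0.npz',im=im,K=K,T=T); print(n,K.round(1).tolist(),T.round(3).tolist())
a=[cv2.imread(f'pics/{n}0.png') for n in('top','scene')]
E
```

```text
{'clock': np.float64(0.0), 'joints': array([-1.412,  0.435,  0.025,  1.574, -0.012,  1.134, -0.075]), 'dq': array([-0.   ,  0.001,  0.001,  0.002,  0.   , -0.002, -0.002]), 'joint_efforts': array([-0.0000e+00, -6.6785e+01,  9.8500e-01, -3.1446e+01, -6.1000e-02,
        4.3000e-02,  0.0000e+00]), 'position': array([0.162, 0.603, 0.237]), 'ee_rot': array([-4.100e-01, -3.115e+00,  2.000e-03]), 'force': array([-0.507,  0.831, -0.419]), 'ft_torque': array([-0.01 , -0.016, -0.022]), 'width': np.float64(1.001)} 0.011
top [[444.3, 0.0, 278.1], [0.0, 444.3, 209.9], [0.0, 0.0, 1.0]] [[0.012, -0.989, 0.148, 0.327], [-1.0, -0.014, -0.013, 0.004], [0.015, -0.148, -0.989, 1.049], [0.0, 0.0, 0.0, 1.0]]
scene [[483.9, 0.0, 272.6], [0.0, 483.9, 213.0], [0.0, 0.0, 1.0]] [[0.648, -0.407, 0.644, -0.351], [-0.762, -0.356, 0.542, -0.692], [0.009, -0.841, -0.541, 0.781], [0.0, 0.0, 0.0, 1.0]]
wrist [[295.3, 0.0, 278.7], [0.0, 295.3, 206.9], [0.0, 0.0, 1.0]] [[0.26, 0.926, 0.273, 0.089], [0.966, -0.249, -0.075, 0.624], [-0.001, 0.283, -0.959, 0.384], [0.0, 0.0, 0.0, 1.0]]
```

View pics/top0.png

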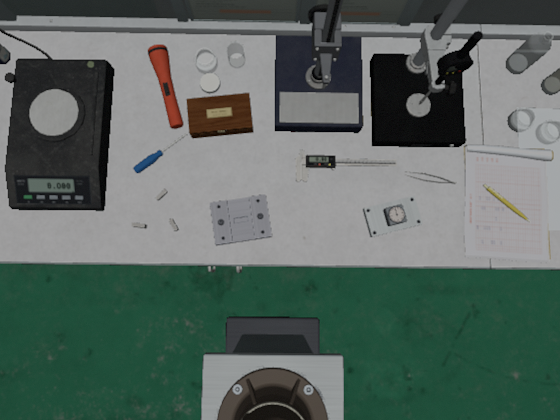

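View pics/scene0.png

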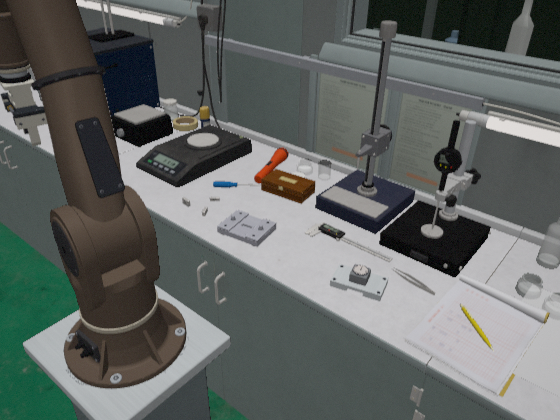

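Top view: blocks at about (162,194), (139,225), (173,224); base at (240,219) with pocket and pins; plate at (394,216) with its dial. The scene view shows the same arrangement.

Run:
```python
from h import *
d=np.load('top0.npz'); 
print(ray([[162,194],[139,225],[173,224],[240,219],[394,216]],d['K'],d['T'],0.02).round(3))
print(R.from_rotvec(arm.observe()['ee_rot']).as_matrix().round(3)); print(np.array(arm.camera_params('wrist')['T_tool_cam']).round(3))
```

```text
[[ 0.515  0.263  0.02 ]
 [ 0.441  0.313  0.02 ]
 [ 0.445  0.234  0.02 ]
 [ 0.458  0.079  0.02 ]
 [ 0.471 -0.282  0.02 ]]
[[-0.966  0.259 -0.   ]
 [ 0.259  0.966 -0.001]
 [-0.    -0.001 -1.   ]]
[[-0.001 -0.959 -0.283  0.076]
 [ 1.    -0.001 -0.     0.001]
 [-0.    -0.283  0.959 -0.147]
 [ 0.     0.     0.     1.   ]]
```

View pics/wrist0.png

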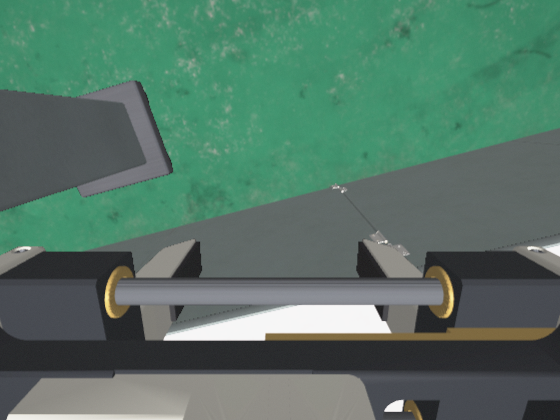

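The wrist view shows only floor and the bench edge, so I'll move over the blocks.

Call:
jog_arm --moves '[{"xyz": [-7.9, -4.5, 0]}, {"xyz": [-7.9, -4.5, 0]}, {"xyz": [-7.9, -4.5, 0]}, {"xyz": [-7.9, -4.5, 0]}, {"xyz": [-7.9, -4.5, 0]}]'

```text
invalid input at $.moves[0]: expected keys twist, xyz, grip
```

Call:
jog_arm --moves '[{"xyz": [-7.9, -4.5, 0], "twist": [0, 0, 0], "grip": -1}, {"xyz": [-7.9, -4.5, 0], "twist": [0, 0, 0], "grip": -1}, {"xyz": [-7.9, -4.5, 0], "twist": [0, 0, 0], "grip": -1}, {"xyz": [-7.9, -4.5, 0], "twist": [0, 0, 0], "grip": -1}, {"xyz": [-7.9, -4.5, 0], "twist": [0, 0, 0], "grip": -1}]'

```text
clock: 0.78
position: [0.3852, 0.3823, 0.2377]
ee_rot: [0.41, 3.115, 0.0]
force: [1.1, 0.3, 0.6]
width: 0.998
```

Call:
jog_arm --moves '[{"xyz": [-3.3, -1.9, 0], "twist": [0, 0, -1.5], "grip": -1}, {"xyz": [-3.3, -1.9, 0], "twist": [0, 0, -1.5], "grip": -1}, {"xyz": [-3.3, -1.9, 0], "twist": [0, 0, -1.5], "grip": -1}, {"xyz": [-3.3, -1.9, 0], "twist": [0, 0, -1.5], "grip": -1}, {"xyz": [-3.3, -1.9, 0], "twist": [0, 0, -1.5], "grip": -1}]'

```text
clock: 1.4
position: [0.5483, 0.2181, 0.2374]
ee_rot: [0.011, 3.141, -0.003]
force: [-0.4, 0.2, 0.0]
width: 1.001
```

Run:
```python
from h import *
s=arm.observe(); print(np.round(s['position'],4),np.round(s['ee_rot'],4),np.abs(s['dq']).max())
im,K,T=cam('wrist'); cv2.imwrite('pics/w1.png',im); np.savez('w1.npz',im=im,K=K,T=T)
```

```text
[0.5483 0.2181 0.2374] [ 0.0113  3.1408 -0.0033] 0.06693850113407611
```

View pics/w1.png

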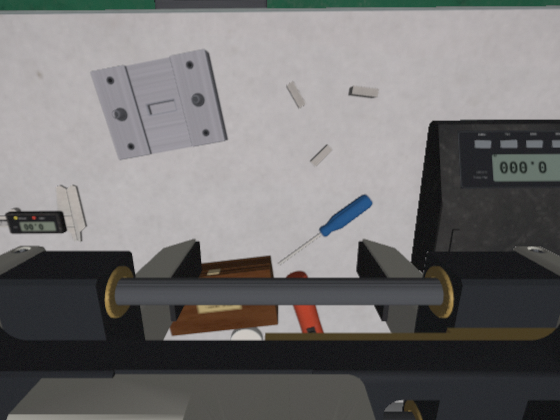

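Wrist view: blocks at (296,94), (364,92), (320,155); base at (160,105), pocket at (162,106), pins at (121,114) and (198,99). I'll take a second wrist view from elsewhere, then enlarge the blocks from both.

Call:
jog_arm --moves '[{"xyz": [0.3, 1.0, 1.2], "twist": [0, 0, 0], "grip": -1}, {"xyz": [0.3, 1.0, 1.2], "twist": [0, 0, 0], "grip": -1}, {"xyz": [0.3, 1.0, 1.2], "twist": [0, 0, 0], "grip": -1}]'

```text
clock: 1.82
position: [0.5243, 0.2856, 0.1636]
ee_rot: [0.009, -3.137, 0.001]
force: [0.1, 0.3, -0.1]
width: 0.998
```

Run:
```python
from h import *
s=arm.observe(); print(np.round(s['position'],4),np.round(s['ee_rot'],4),np.abs(s['dq']).max())
im,K,T=cam('wrist'); np.savez('w2.npz',im=im,K=K,T=T)
d=np.load('w1.npz')
a=d['im'][55:185,270:400]; 
q=proj([[.515,.263,.01],[.441,.313,.01],[.445,.234,.01]],K,T); print(q)
c=q.mean(0).astype(int); y0,x0=max(c[1]-80,0),max(c[0]-80,0); print(x0,y0)
b=im[y0:y0+160,x0:x0+160]
big=np.hstack([cv2.resize(a,(400,400),interpolation=cv2.INTER_CUBIC),cv2.resize(b,(400,400),interpolation=cv2.INTER_CUBIC)])
cv2.imwrite('pics/crop1.png',big)
```

```text
[0.5243 0.2856 0.1636] [ 9.000e-03 -3.137e+00  1.300e-03] 0.04949040575770691
[[256.44662528 186.81234361]
 [306.66786589 112.52260696]
 [225.57695168 116.39704726]]
182 58
```

View pics/crop1.png

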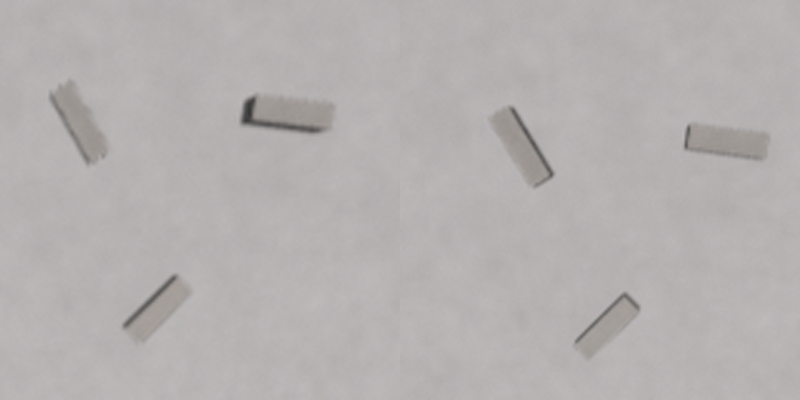

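Both crops show three blocks lying similarly. In the left crop the right-hand one (y≈0.31) shows the most dark side, so it looks tallest. I'll triangulate the top faces and apparent lengths to check.

```bash
cat >> h.py <<'E'
def blocks(im,K,T,cs,r=32):
    """Top faces: sub-pixel-upsampled mask near each predicted px centre -> minAreaRect"""
    out=[]
    for c in cs:
        x0,y0=[int(max(v-r,0)) for v in c]
        g=cv2.resize(im[y0:y0+2*r,x0:x0+2*r],None,fx=8,fy=8,interpolation=cv2.INTER_CUBIC)
        h=cv2.GaussianBlur(cv2.cvtColor(g,cv2.COLOR_BGR2LAB)[...,0],(0,0),3).astype(float)
        sat=g.max(2).astype(float)-g.min(2)
        bg=np.median(h)
        full=((bg-h)>8).astype(np.uint8); 
        top=((bg-h>6)&(bg-h<45)).astype(np.uint8)
        top=cv2.morphologyEx(top,cv2.MORPH_OPEN,np.ones((13,13)))
        cn=[k for k in cv2.findContours(top,cv2.RETR_EXTERNAL,cv2.CHAIN_APPROX_NONE)[0] if cv2.contourArea(k)>1500]
        m=np.array([8*r,8*r]); k=min(cn,key=lambda k:np.linalg.norm(k.reshape(-1,2).mean(0)-m))
        rc=cv2.minAreaRect(k); bx=cv2.boxPoints(rc)
        out.append((np.array(bx)+.5)/8-.5+[x0,y0])
    return out
E
python3 - <<'E'
from h import *
d1=np.load('w1.npz');d2=np.load('w2.npz')
C1=[(296,94),(364,92),(320,155)]; C2=[(390,0)]*3
C2=[(182+ (520-400)*.4,58+147*.4),(182+(728-400)*.4,58+141*.4),(182+(607-400)*.4,58+325*.4)]
b1=blocks(d1['im'],d1['K'],d1['T'],C1,22); b2=blocks(d2['im'],d2['K'],d2['T'],C2)
for p,q in zip(b1,b2):
    P=tri(p.mean(0),(d1['K'],d1['T']),q.mean(0),(d2['K'],d2['T']))
    res=[]
    for b,d in((p,d1),(q,d2)):
        w=ray(b,d['K'],d['T'],P[2]); e1=w[1]-w[0];e2=w[2]-w[1]
        L=e1 if np.linalg.norm(e1)>np.linalg.norm(e2) else e2
        res+=[round(np.linalg.norm(e1)*1e3,1),round(np.linalg.norm(e2)*1e3,1),round(np.degrees(np.arctan2(L[1],L[0]))%180,1)]
    print(P.round(4),res)
for i,(d,b) in enumerate(((d1,b1),(d2,b2))):
    im=d['im']
    print([x.round(1).tolist() for x in b])
E
```

```text
[0.4452 0.2391 0.0227] [np.float64(12.1), np.float64(31.8), np.float64(30.8), np.float64(10.0), np.float64(31.3), np.float64(29.2)]
[0.443  0.3172 0.0281] [np.float64(11.2), np.float64(29.7), np.float64(82.7), np.float64(11.2), np.float64(30.1), np.float64(83.5)]
[0.516  0.2714 0.016 ] [np.float64(31.3), np.float64(10.4), np.float64(134.0), np.float64(31.5), np.float64(10.1), np.float64(132.3)]
[[[284.2, 84.2], [293.7, 79.0], [307.6, 104.4], [298.1, 109.6]], [[351.7, 94.8], [353.1, 84.2], [379.1, 87.6], [377.7, 98.2]], [[308.9, 161.8], [327.7, 143.8], [333.5, 149.9], [314.7, 167.8]]]
[[[215.5, 104.2], [224.8, 98.9], [242.3, 129.7], [232.9, 135.0]], [[296.0, 119.0], [297.6, 106.2], [330.3, 110.3], [328.7, 123.1]], [[249.7, 195.5], [272.2, 175.2], [278.8, 182.6], [256.2, 202.8]]]
```

The heights come out about 8 mm high overall, but their order is clear (28 > 23 > 16 mm). Block_20 is the one at (0.443, 0.317), with its long axis at about 83°. I'll turn over it and take a close look.

```bash
cat >> h.py <<'E'
def go(p,xang):
    """needed jog (xyz, twist units) to TCP p, tool down with tool x at xang deg"""
    s=arm.observe(); Rm=R.from_rotvec(s['ee_rot']); 
    a=np.radians(xang); x=np.array([np.cos(a),np.sin(a),0]); z=np.array([0,0,-1.]); Rt=R.from_matrix(np.c_[x,np.cross(z,x),z])
    print('pos',np.round(s['position'],4),'j7',round(s['joints'][6],2),'F',np.round(s['force'],1),'w',round(float(s['width']),3))
    print('xyz',(Rm.inv().apply(np.array(p)-s['position'])/.06).round(2),'twist',(np.degrees((Rm.inv()*Rt).as_rotvec())/10).round(2))
E
python3 - <<'E'
from h import *
go([.449,.367,.14],263.2)
go([.437,.267,.14],83.2)
d1=np.load('w1.npz')
w=ray([(121,114),(198,99)],d1['K'],d1['T'],.038);print(w)
E
```

```text
pos [0.5261 0.284  0.1652] j7 1.06 F [-0.1 -1.1  0.6] w 0.999
xyz [1.28 1.39 0.42] twist [ 0.01 -0.01 -8.3 ]
pos [0.5261 0.284  0.1652] j7 1.06 F [-0.1 -1.1  0.6] w 0.999
xyz [ 1.49 -0.28  0.42] twist [-0.01 -0.01  9.7 ]
[[0.46512742 0.04241003 0.038     ]
 [0.45000659 0.13010335 0.038     ]]
```

Call:
jog_arm --moves '[{"xyz": [1.5, -0.3, 0.4], "twist": [0, 0, 9.7], "grip": -1}, {"xyz": [1.5, -0.3, 0.4], "twist": [0, 0, 9.7], "grip": -1}, {"xyz": [1.5, -0.3, 0.4], "twist": [0, 0, 9.7], "grip": -1}, {"xyz": [1.5, -0.3, 0.4], "twist": [0, 0, 9.7], "grip": -1}, {"xyz": [1.5, -0.3, 0.4], "twist": [0, 0, 9.7], "grip": -1}]'

```text
clock: 2.5
position: [0.4387, 0.2644, 0.1434]
ee_rot: [1.429, 2.797, 0.004]
force: [0.0, 1.3, -0.1]
width: 1.002
```

Run:
```python
from h import *
go([.437,.267,.14],83.2)
```

```text
pos [0.4387 0.2644 0.1434] j7 0.16 F [ 0.   1.3 -0.1] w 1.002
xyz [0.05 0.   0.06] twist [ 0.01 -0.01  4.27]
```

Call:
jog_arm --moves '[{"xyz": [0, 0, 0], "twist": [0, 0, 4.3], "grip": -1}, {"xyz": [0, 0, 0], "twist": [0, 0, 4.3], "grip": -1}, {"xyz": [0, 0, 0], "twist": [0, 0, 4.3], "grip": -1}, {"xyz": [0, 0, 0], "twist": [0, 0, 4.3], "grip": -1}, {"xyz": [0, 0, 0], "twist": [0, 0, 4.3], "grip": -1}]'

```text
clock: 3.12
position: [0.4384, 0.2646, 0.1429]
ee_rot: [-2.347, -2.088, -0.003]
force: [0.9, 0.3, 0.1]
width: 1.0
```

Run:
```python
from h import *
im,K,T=cam('wrist'); np.savez('w3.npz',im=im,K=K,T=T); cv2.imwrite('pics/w3.png',im)
go([.437,.267,.14],83.2)
print(proj([[.443,.317,.02]],K,T))
```

```text
pos [0.4383 0.2646 0.1428] j7 -0.48 F [-0.   0.   0.8] w 1.0
xyz [ 0.04 -0.03  0.05] twist [ 0.01 -0.01  0.03]
[[276.03363536 148.68644476]]
```

View pics/w3.png

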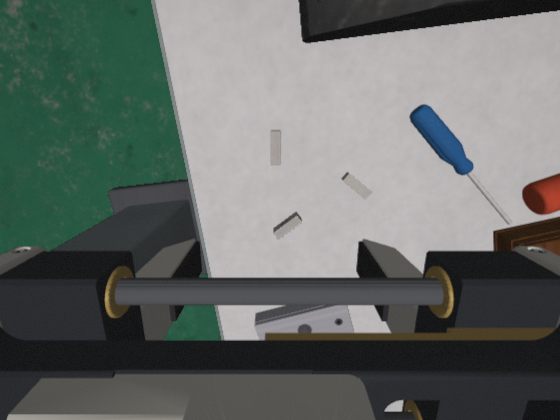

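The close view shows block_20 at (276,148), aligned with the jaws. I'll triangulate it against the earlier view and work out the descent.

Run:
```python
from h import *
d1=np.load('w1.npz');d2=np.load('w2.npz');d3=np.load('w3.npz')
C1=[(296,94),(364,92),(320,155)]; C2=[(230,117),(313,114),(264,188)]
C3=[(288,226),(276,148),(357,186)]
f=lambda d,C,r:[b.mean(0) for b in blocks(d['im'],d['K'],d['T'],C,r)]
u=[f(d1,C1,22),f(d2,C2,32),f(d3,C3,24)]; D=[d1,d2,d3]
for i in range(3):
    for a,b in((0,2),(1,2)): print(i,tri(u[a][i],(D[a]['K'],D[a]['T']),u[b][i],(D[b]['K'],D[b]['T'])).round(4))
b=blocks(d3['im'],d3['K'],d3['T'],C3,24)[1]; w=ray(b,d3['K'],d3['T'],.02); print(w.round(4).tolist(),w.mean(0))
for d,x in zip(D,u): print(ray(x[1],d['K'],d['T'],.02).round(4))
go([.443,.317,.07],83.2)
```

```text
0 [0.4447 0.2393 0.0176]
0 [0.4452 0.2377 0.013 ]
1 [0.4424 0.3184 0.0234]
1 [0.4428 0.3182 0.0205]
2 [0.5162 0.2718 0.0129]
2 [0.517  0.2711 0.0103]
[[0.4392, 0.3343, 0.02], [0.4495, 0.333, 0.02], [0.4459, 0.3015, 0.02], [0.4352, 0.3028, 0.02]] [0.44245553 0.31791201 0.02      ]
[[0.442  0.3193 0.02  ]]
[[0.4432 0.3183 0.02  ]]
[[0.4425 0.3182 0.02  ]]
pos [0.4383 0.2646 0.1428] j7 -0.48 F [-0.   0.   0.8] w 1.0
xyz [ 0.87 -0.02  1.21] twist [ 0.01 -0.01  0.03]
```

Call:
jog_arm --moves '[{"xyz": [0.89, -0.02, 0.5], "twist": [0, 0, 0], "grip": -0.6}, {"xyz": [0.89, -0.02, 1.2], "twist": [0, 0, 0], "grip": -0.6}, {"xyz": [0.89, -0.02, 1.2], "twist": [0, 0, 0], "grip": -0.6}]'

```text
clock: 3.55
position: [0.4413, 0.3166, 0.068]
ee_rot: [-2.344, -2.091, 0.008]
force: [-0.2, -0.9, 0.6]
width: 0.802
```

Run:
```python
from h import *
go([.4427,.3182,.0225],83.0)
```

```text
pos [0.4413 0.3166 0.068 ] j7 -0.48 F [-0.2 -0.9  0.6] w 0.802
xyz [0.03 0.02 0.76] twist [-0.02  0.02  0.05]
```

Call:
jog_arm --moves '[{"xyz": [0.03, 0.02, 0.5], "twist": [0, 0, 0], "grip": -0.5}, {"xyz": [0.03, 0.02, 0.76], "twist": [0, 0, 0], "grip": -0.5}, {"xyz": [0.03, 0.02, 0.76], "twist": [0, 0, 0], "grip": -0.5}]'

```text
clock: 3.92
position: [0.4442, 0.3188, 0.0245]
ee_rot: [-2.348, -2.087, 0.001]
force: [0.8, 0.6, -0.2]
width: 0.75
```

Run:
```python
from h import *
go([.4427,.3182,.0225],83.0)
```

```text
pos [0.4442 0.3188 0.0245] j7 -0.44 F [ 0.8  0.6 -0.2] w 0.75
xyz [-0.01 -0.02  0.03] twist [-0.    0.    0.03]
```

Call:
jog_arm --force 25 --moves '[{"xyz": [0, -0.02, 0.03], "twist": [0, 0, 0.03], "grip": 0.3}, {"xyz": [0, -0.02, 0.03], "twist": [0, 0, 0.03], "grip": 1}, {"xyz": [0, -0.02, 0.03], "twist": [0, 0, 0.03], "grip": 1}, {"xyz": [0, -0.02, 0.03], "twist": [0, 0, 0.03], "grip": 1}, {"xyz": [0, -0.02, 0.03], "twist": [0, 0, 0.03], "grip": 1}]'

```text
clock: 4.55
position: [0.4431, 0.3197, 0.0224]
ee_rot: [-2.353, -2.081, -0.0]
force: [0.2, -0.9, 0.3]
width: 0.257
```

Run:
```python
from h import *
go([.4427,.3182,.0225],83.0)
```

```text
pos [0.4431 0.3197 0.0224] j7 -0.44 F [ 0.2 -0.9  0.3] w 0.257
xyz [-0.03 -0.   -0.  ] twist [ 0. -0. -0.]
```

Still closing.

Call:
jog_arm --moves '[{"xyz": [0, 0, 0], "twist": [0, 0, 0], "grip": 1}, {"xyz": [0, 0, 0], "twist": [0, 0, 0], "grip": 1}, {"xyz": [0, 0, 0], "twist": [0, 0, 0], "grip": 1}, {"xyz": [0, 0, -0.3], "twist": [0, 0, 0], "grip": 1}, {"xyz": [0, 0, -0.9], "twist": [0, 0, 0], "grip": 1}]'

```text
clock: 5.18
position: [0.4424, 0.319, 0.0769]
ee_rot: [2.353, 2.081, -0.004]
force: [-0.0, 1.5, 0.8]
width: 0.093
```

Run:
```python
from h import *
d1=np.load('w1.npz'); g=cv2.cvtColor(d1['im'],cv2.COLOR_BGR2GRAY)[45:165,85:235]
cv2.imwrite('pics/base.png',cv2.resize(g,None,fx=5,fy=5,interpolation=cv2.INTER_CUBIC))
go([.4575,.0863-.04,.09],101)
```

```text
pos [0.4424 0.319  0.0769] j7 -0.49 F [-0.   1.5  0.8] w 0.093
xyz [-4.48  0.81 -0.21] twist [-0.01  0.01 -1.8 ]
```

View pics/base.png

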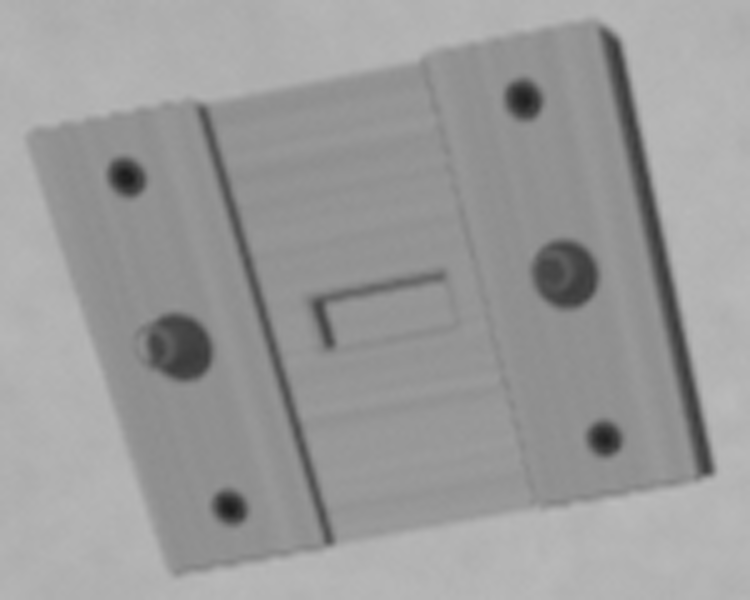

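Block_20 is held (8.6 mm opening). In the crop the pocket runs from about (315,295) to (455,325), with its centre near full-image pixel (162,107); the pin tops are the small rings at (158,345) and (553,272). I'll carry the block to beside the base and look from close by.

Call:
jog_arm --moves '[{"xyz": [-1.0, 0.2, -1.05], "twist": [0, 0, -1.8], "grip": 1}, {"xyz": [-4.8, 1.0, -1.05], "twist": [0, 0, -1.8], "grip": 1}, {"xyz": [-4.8, 1.0, -1.05], "twist": [0, 0, -1.8], "grip": 1}, {"xyz": [-4.8, 1.0, -1.05], "twist": [0, 0, -1.8], "grip": 1}, {"xyz": [-4.8, 1.0, -1.05], "twist": [0, 0, -1.8], "grip": 1}]'

```text
clock: 5.8
position: [0.4674, 0.0257, 0.1407]
ee_rot: [1.998, 2.423, 0.002]
force: [1.3, -0.1, -0.2]
width: 0.097
```

Call:
jog_arm --moves '[{"xyz": [0, 0, 0], "twist": [0, 0, 0], "grip": 1}, {"xyz": [0, 0, 0], "twist": [0, 0, 0], "grip": 1}]'

```text
clock: 6.05
position: [0.4674, 0.028, 0.1399]
ee_rot: [2.0, 2.423, 0.002]
force: [0.1, 0.5, -0.2]
width: 0.091
```

Run:
```python
from h import *
go([.469,.0274,.14],101)
im,K,T=cam('wrist'); np.savez('w4.npz',im=im,K=K,T=T); cv2.imwrite('pics/w4.png',im)
print(proj([[.4575,.0863,.02]],K,T))
```

```text
pos [0.4674 0.028  0.1399] j7 0.25 F [ 0.1  0.5 -0.2] w 0.091
xyz [-0.02  0.02 -0.  ] twist [ 0.   -0.   -0.01]
[[279.04778751 141.16484384]]
```

Run:
```python
from h import *
im=np.load('w4.npz')['im']
cv2.imwrite('pics/w4c.png',cv2.resize(im[60:250,180:380],None,fx=3.1,fy=3.1,interpolation=cv2.INTER_CUBIC))
```

```text
(no output)
```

View pics/w4c.png

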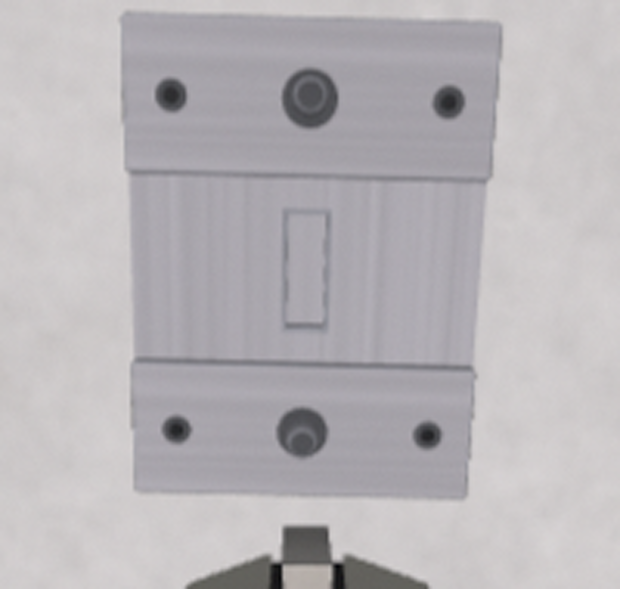

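The crop shows the base nearly square to the tool (about 1° off): pocket centre ≈(306,269), pin tops ≈(310,95) and (302,440), screw holes at the four corners. The held block is upright at (305,545). I'll measure the angle and centre from the holes, pins and pocket.

Run:
```python
from h import *
def fit(d,guess,z,thr=70):
    im=cv2.cvtColor(d['im'],cv2.COLOR_BGR2GRAY); out=[]
    for g in guess:
        x0,y0=int(g[0]-7),int(g[1]-7)
        p=cv2.resize(im[y0:y0+15,x0:x0+15],None,fx=8,fy=8,interpolation=cv2.INTER_CUBIC).astype(float)
        m=(p<(p.min()+np.percentile(p,90))/2).astype(np.uint8)
        n,l,st,c=cv2.connectedComponentsWithStats(m); k=1+np.argmin(np.linalg.norm(c[1:]-60,axis=1))
        out.append((c[k]+.5)/8-.5+[x0,y0])
    return np.array(out)
f=lambda L,s,o:[(x/s+o[0],y/s+o[1]) for x,y in L]
d4=np.load('w4.npz'); d1=np.load('w1.npz')
h4=fit(d4,f([(171,95),(448,101),(427,434),(176,429)],3.1,(180,60)),.026)
# same order world: +y/-x, +y/+x, -y/+x, -y/-x
h1=fit(d1,f([(524,99),(603,438),(230,507),(126,177)],5,(85,45)),.026)
for d,h in((d4,h4),(d1,h1)):
    w=ray(h,d['K'],d['T'],.026); print(w.round(4).tolist())
    v=w[0]+w[1]-w[2]-w[3]; u=w[1]+w[2]-w[0]-w[3]; print('c',w.mean(0).round(4),'ang',np.degrees(np.arctan2(v[1],v[0])).round(2),np.degrees(np.arctan2(u[1],u[0])).round(2)+90,np.linalg.norm(v)/2,np.linalg.norm(u)/2)
print('tri',[tri(a,(d4['K'],d4['T']),b,(d1['K'],d1['T'])).round(4).tolist() for a,b in zip(h4,h1)])
pk=np.array(f([(284,210),(330,211),(327,328),(284,328)],3.1,(180,60)))
w=ray(pk,d4['K'],d4['T'],.02); print('pocket',w.round(4).tolist(),w.mean(0).round(4))
w=ray(f([(310,95),(302,440)],3.1,(180,60)),d4['K'],d4['T'],.038); v=w[0]-w[1]; print('pins',w.round(4).tolist(),w.mean(0),np.linalg.norm(v),np.degrees(np.arctan2(v[1],v[0])))
# block held
print('held px',proj([arm.observe()['position']+np.array([0,0,-.0025])],d4['K'],d4['T']))
go([.4575,.0863,.06],100)
```

```text
[[0.4137, 0.1202, 0.026], [0.4868, 0.1325, 0.026], [0.502, 0.0416, 0.026], [0.4289, 0.0293, 0.026]]
c [0.4579 0.0809 0.026 ] ang 99.5 99.49 0.09215811730732404 0.07409989963426274
[[0.4132, 0.1204, 0.026], [0.4862, 0.1327, 0.026], [0.5014, 0.0419, 0.026], [0.4284, 0.0296, 0.026]]
c [0.4573 0.0812 0.026 ] ang 99.5 99.53999999999999 0.09207062108761775 0.07407726871862932
tri [[0.4133, 0.1203, 0.0254], [0.4865, 0.1326, 0.0257], [0.5017, 0.0416, 0.0258], [0.4286, 0.0291, 0.0251]]
pocket [[0.4489, 0.0963, 0.02], [0.4617, 0.0985, 0.02], [0.4674, 0.0659, 0.02], [0.455, 0.0636, 0.02]] [0.4583 0.0811 0.02  ]
pins [[0.4506, 0.1259, 0.038], [0.4657, 0.0361, 0.038]] [0.45815459 0.0810003  0.038     ] 0.09106448221004179 99.5413631652297
held px [[277.04853029 261.81320187]]
pos [0.4673 0.0288 0.1397] j7 0.25 F [0.4 0.6 0. ] w 0.098
xyz [0.97 0.02 1.33] twist [ 0.  -0.   0.1]
```

Run:
```python
from h import *
d4=np.load('w4.npz'); im=cv2.cvtColor(d4['im'],cv2.COLOR_BGR2GRAY)
print('col profile',im[224:250,275:282].mean(1).round().tolist())
print('row236',im[233:238,264:294].mean(0).round().tolist())
K,T=d4['K'],d4['T']; Rm=R.from_rotvec(arm.observe()['ee_rot']); p=np.array([.4673,.0284,.1398])
for r,z in((229.5,.1174),(230.5,.1174),(241.5,.1374),(242.5,.1374)):
    print(r,(Rm.inv().apply(ray([(278.5,r)],K,T,z)-p)*1e3).round(1))
```

```text
col profile [204.0, 203.0, 204.0, 204.0, 203.0, 161.0, 94.0, 81.0, 81.0, 82.0, 85.0, 86.0, 88.0, 91.0, 93.0, 94.0, 95.0, 94.0, 152.0, 179.0, 177.0, 176.0, 176.0, 175.0, 174.0, 175.0]
row236 [204.0, 205.0, 205.0, 205.0, 205.0, 204.0, 190.0, 118.0, 87.0, 86.0, 87.0, 87.0, 87.0, 87.0, 87.0, 86.0, 86.0, 86.0, 87.0, 86.0, 85.0, 86.0, 153.0, 196.0, 203.0, 202.0, 202.0, 202.0, 201.0, 202.0]
229.5 [[12.2  0.9 22.4]]
230.5 [[11.6  0.9 22.4]]
241.5 [[12.8  0.9  2.4]]
242.5 [[12.2  0.9  2.4]]
```

Run:
```python
from h import *
go([.4567,.0832,.052],99.5)
```

```text
pos [0.4673 0.0288 0.1397] j7 0.25 F [0.4 0.6 0. ] w 0.098
xyz [ 0.92 -0.    1.46] twist [ 0.   -0.    0.15]
```

Call:
jog_arm --moves '[{"xyz": [0.92, 0, 0.7], "twist": [0, 0, 0.15], "grip": 1}, {"xyz": [0.92, 0, 1.46], "twist": [0, 0, 0.15], "grip": 1}, {"xyz": [0.92, 0, 1.46], "twist": [0, 0, 0.15], "grip": 1}, {"xyz": [0.92, 0, 1.46], "twist": [0, 0, 0.15], "grip": 1}, {"xyz": [0.92, 0, 1.46], "twist": [0, 0, 0.15], "grip": 1}]'

```text
clock: 6.72
position: [0.4581, 0.0818, 0.0534]
ee_rot: [2.03, 2.396, 0.004]
force: [0.8, 1.1, -0.1]
width: 0.099
```

Run:
```python
from h import *
go([.4567,.0832,.052],99.5)
im,K,T=cam('wrist'); np.savez('w5.npz',im=im,K=K,T=T)
cv2.imwrite('pics/w5c.png',cv2.resize(im[110:260,180:380],None,fx=4,fy=4,interpolation=cv2.INTER_CUBIC))
```

```text
pos [0.4581 0.0818 0.0534] j7 0.22 F [ 0.8  1.1 -0.1] w 0.099
xyz [ 0.03 -0.02  0.02] twist [ 0.02 -0.   -0.01]
```

View pics/w5c.png

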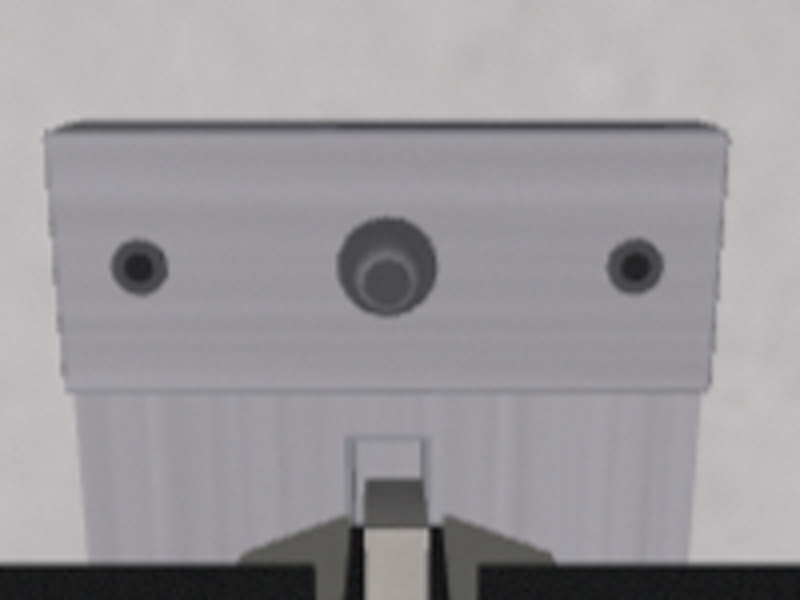

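The block hovers just short of the pocket: pocket side edges at 349 and 429 and far edge at row 438; block bottom edge 365–428 at row 479. So it needs a small shift to the left and forward.

Run:
```python
from h import *
d=np.load('w5.npz');K,T=d['K'],d['T']; s=arm.observe(); Rm=R.from_rotvec(s['ee_rot'])
f=lambda L:np.array([(x/4+180-.4,y/4+110-.4) for x,y in L])
t=lambda L,z:(Rm.inv().apply(ray(f(L),K,T,z)-s['position'])*1e3).round(1)
zb=s['position'][2]-.0224
print('block bottom edge',t([(365,479),(428,479)],zb).tolist())
print('pocket far corners',t([(349,438),(429,438)],.02).tolist(),'near fingers',t([(351,515),(427,515)],.02).tolist())
print('holes',t([(139,267),(635,267)],.026).tolist(),'pin',t([(387,284)],.038).tolist())
go([.4567,.0832,.052],99.5)
```

```text
block bottom edge [[12.8, -3.8, 22.4], [12.8, 5.8, 22.4]]
pocket far corners [[15.7, -6.7, 33.2], [15.7, 6.3, 33.3]] near fingers [[2.3, -6.5, 33.2], [2.3, 6.0, 33.3]]
holes [[44.8, -37.5, 27.1], [44.7, 36.7, 27.4]] pin [[44.6, -0.3, 15.3]]
pos [0.458  0.0818 0.0532] j7 0.22 F [-0.7 -0.1  0.1] w 0.094
xyz [ 0.03 -0.02  0.02] twist [ 0.02 -0.   -0.01]
```

Call:
jog_arm --moves '[{"xyz": [0.015, -0.022, 0.05], "twist": [0, 0, 0], "grip": 1}, {"xyz": [0.015, -0.022, 0.1], "twist": [0, 0, 0], "grip": 1}, {"xyz": [0.015, -0.022, 0.15], "twist": [0, 0, 0], "grip": 1}, {"xyz": [0.015, -0.022, 0.22], "twist": [0, 0, 0], "grip": 1}, {"xyz": [0.015, -0.022, 0.22], "twist": [0, 0, 0], "grip": 1}]'

```text
clock: 7.4
position: [0.456, 0.0827, 0.0384]
ee_rot: [2.03, 2.397, 0.001]
force: [2.9, 0.3, -1.7]
width: 0.095
```

Run:
```python
from h import *
go([.4567,.0832,.0344],99.5)
```

```text
pos [0.456  0.0827 0.0384] j7 0.24 F [ 2.9  0.3 -1.7] w 0.095
xyz [0.01 0.01 0.07] twist [ 0.01  0.   -0.  ]
```

The bottom is at 16 mm, below the 20 mm floor, so the block has entered the pocket. I'll continue down with a slight easing along y.

Call:
jog_arm --moves '[{"xyz": [0, 0.008, 0.03], "twist": [0, 0, 0], "grip": 1}, {"xyz": [0, 0.008, 0.06], "twist": [0, 0, 0], "grip": 1}, {"xyz": [0, 0.008, 0.08], "twist": [0, 0, 0], "grip": 1}, {"xyz": [0, 0.008, 0.08], "twist": [0, 0, 0], "grip": 1}]'

```text
clock: 7.9
position: [0.4559, 0.0827, 0.034]
ee_rot: [-2.03, -2.397, -0.001]
force: [0.3, 0.4, 8.6]
width: 0.099
```

Run:
```python
from h import *
go([.4567,.0832,.0344],99.5)
```

```text
pos [0.4559 0.0827 0.034 ] j7 0.24 F [0.3 0.4 8.6] w 0.099
xyz [ 0.01  0.01 -0.01] twist [ 0. -0. -0.]
```

It is seated, with a floor reaction of 8.6 N at TCP z = 34.0 mm (34.4 expected). I'll release and rise.

Call:
jog_arm --moves '[{"xyz": [0, 0, -0.01], "twist": [0, 0, 0], "grip": 0.6}, {"xyz": [0, 0, -0.01], "twist": [0, 0, 0], "grip": 0.4}, {"xyz": [0, 0, -0.01], "twist": [0, 0, 0], "grip": 0}, {"xyz": [0, 0, -0.5], "twist": [0, 0, 0], "grip": -0.5}, {"xyz": [0, 0, -1.5], "twist": [0, 0, 0], "grip": -1}]'

```text
clock: 8.52
position: [0.4542, 0.0822, 0.1231]
ee_rot: [-2.029, -2.396, 0.007]
force: [1.3, 1.1, -0.4]
width: 0.577
```

Call:
jog_arm --moves '[{"xyz": [-0.5, 0, -1], "twist": [0, 0, 0], "grip": -1}, {"xyz": [-0.5, 0, -1], "twist": [0, 0, 0], "grip": -1}, {"xyz": [-0.5, 0, -1], "twist": [0, 0, 0], "grip": -1}]'

```text
clock: 8.9
position: [0.4604, 0.0533, 0.1835]
ee_rot: [-2.03, -2.397, -0.001]
force: [-0.6, 1.0, 0.4]
width: 0.904
```

Run:
```python
from h import *
im,K,T=cam('wrist'); np.savez('w6.npz',im=im,K=K,T=T); go([.469,.0274,.14],101)
p=proj([[.458,.081,.03]],K,T)[0].astype(int); print(p)
tp,Kt,Tt=cam('top'); np.savez('top6.npz',im=tp,K=Kt,T=Tt)
a=cv2.resize(im[max(p[1]-75,0):max(p[1]-75,0)+150,p[0]-75:p[0]+75],(400,400),interpolation=cv2.INTER_CUBIC)
b=cv2.resize(np.load('top0.npz')['im'][180:250,355:435],(400,400*7//8),interpolation=cv2.INTER_CUBIC)
b=cv2.copyMakeBorder(b,0,50,0,0,cv2.BORDER_CONSTANT)
cv2.imwrite('pics/w6.png',np.hstack([a,b]))
```

```text
pos [0.4599 0.0535 0.1828] j7 0.13 F [-0.2 -0.6 -0.8] w 0.946
xyz [-0.45  0.08  0.71] twist [-0.01 -0.   -0.15]
[279 170]
```

View pics/w6.png

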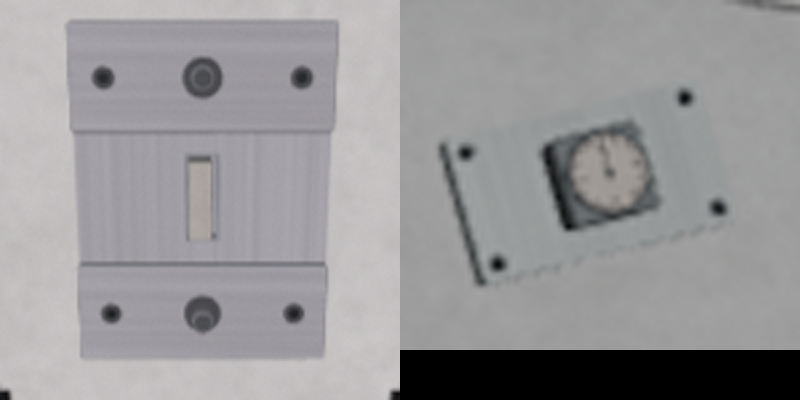

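Left: block_20 sits square in the pocket and is released. Right (the first top view): the plate with its dial housing and four screws. Next, the plate pose.

Run:
```python
from h import *
d=np.load('top0.npz')
L=np.array([(355+(x-400)/5-.4,180+y/5-.4) for x,y in [(466,152),(498,263),(719,208),(685,97)]])
w=ray(L,d['K'],d['T'],.018); print(w.round(4).tolist(),w.mean(0).round(4))
v=w[0]+w[1]-w[2]-w[3]; a=np.degrees(np.arctan2(v[1],v[0])); print('ang',a,np.linalg.norm(v)/2)
c=w.mean(0); x=np.array([np.cos(np.radians(a)),np.sin(np.radians(a)),0]); go(c-.07*x+[0,0,.17-.018],a)
```

```text
[[0.4842, -0.2205, 0.018], [0.432, -0.2346, 0.018], [0.4593, -0.3393, 0.018], [0.5121, -0.325, 0.018]] [ 0.4719 -0.2799  0.018 ]
ang 104.7749702296626 0.10815364888554818
pos [0.4597 0.0535 0.1824] j7 0.13 F [-0.6  0.3  0.8] w 0.975
xyz [-6.68 -0.61  0.21] twist [-0.01 -0.   -0.53]
```

Call:
jog_arm --moves '[{"xyz": [-6.7, -0.6, 0.2], "twist": [0, 0, -0.5], "grip": -1}, {"xyz": [-6.7, -0.6, 0.2], "twist": [0, 0, -0.5], "grip": -1}, {"xyz": [-6.7, -0.6, 0.2], "twist": [0, 0, -0.5], "grip": -1}, {"xyz": [-6.7, -0.6, 0.2], "twist": [0, 0, -0.5], "grip": -1}, {"xyz": [-6.7, -0.6, 0.2], "twist": [0, 0, -0.5], "grip": -1}]'

```text
clock: 9.62
position: [0.4841, -0.2593, 0.1725]
ee_rot: [-1.92, -2.483, 0.001]
force: [1.4, -0.2, 0.2]
width: 0.999
```

Run:
```python
from h import *
go([.4898,-.3476,.17],104.8)
```

```text
pos [ 0.4841 -0.2593  0.1725] j7 0.95 F [ 1.4 -0.2  0.2] w 0.999
xyz [-1.45 -0.28  0.04] twist [-0.01 -0.01 -0.02]
```

Call:
jog_arm --moves '[{"xyz": [-1.4, -0.3, 0], "twist": [0, 0, 0], "grip": -1}, {"xyz": [-1.4, -0.3, 0], "twist": [0, 0, 0], "grip": -1}, {"xyz": [-1.4, -0.3, 0], "twist": [0, 0, 0], "grip": -1}]'

```text
clock: 10.0
position: [0.4868, -0.3457, 0.1724]
ee_rot: [-1.926, -2.479, 0.003]
force: [-0.3, 0.4, 0.3]
width: 1.0
```

Run:
```python
from h import *
im,K,T=cam('wrist'); np.savez('w7.npz',im=im,K=K,T=T); go([.4898,-.3476,.17],104.8)
p=proj([[.472,-.28,.018]],K,T)[0]; print(p)
# candidates: small dark screw blobs
g=cv2.cvtColor(im,cv2.COLOR_BGR2GRAY); m=(g[:235]<75).astype(np.uint8)
n,l,st,c=cv2.connectedComponentsWithStats(m)
for i in range(1,n):
    if 5<st[i,4]<3000: print(c[i].round(1),st[i,2:])
cv2.imwrite('pics/w7.png',cv2.resize(im[:250,170:390],None,fx=2.4,fy=2.4,interpolation=cv2.INTER_CUBIC))
```

```text
pos [ 0.4873 -0.3438  0.1724] j7 1.09 F [0.6 0.6 0.3] w 0.999
xyz [-0.07  0.02  0.04] twist [-0.01 -0.01 -0.04]
[280.0733491  130.29776023]
[460.    7.7] [ 45  19 586]
[447.1  29.1] [3 5 7]
[441.1  45. ] [3 7 7]
[250.9  66.8] [ 7  8 40]
[308.9  66. ] [ 7  7 39]
[427.7  82.1] [3 6 7]
[127.7 121. ] [3 3 7]
[260.1 125.5] [ 2 12 12]
[301.  126.5] [1 6 6]
[254.6 180.7] [ 6  6 27]
[306.8 180.3] [ 6  6 27]
```

View pics/w7.png

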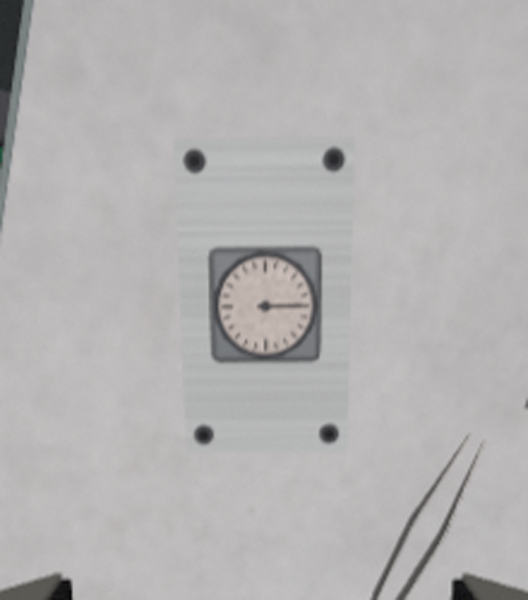

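The plate is nearly square to the tool, with its screws at (251,67), (309,66), (307,180), (255,181) in the full image, and the tweezers lie clear of it. I'll compute the pose and check the height against the top view.

Run:
```python
from h import *
d=np.load('w7.npz');t=np.load('top0.npz')
h=np.array([(250.9,66.8),(308.9,66.),(306.8,180.3),(254.6,180.7)])
w=ray(h,d['K'],d['T'],.018); c=w.mean(0); v=w[0]+w[1]-w[2]-w[3]; a=np.degrees(np.arctan2(v[1],v[0])); print(c.round(4),a,np.linalg.norm(v)/2)
L=np.array([(355+(x-400)/5-.4,180+y/5-.4) for x,y in [(466,152),(498,263),(719,208),(685,97)]])
# order match: by nearest world
wt=ray(L,t['K'],t['T'],.018)
for i in range(4):
    j=np.argmin(np.linalg.norm(wt-w[i],axis=1)); print(tri(h[i],(d['K'],d['T']),L[j],(t['K'],t['T'])).round(4))
# housing top face in px: crop corners
hc=np.array([(x/2.4+170-.3,y/2.4-.3) for x,y in [(209,248),(321,247),(319,361),(213,362)]])
print('housing',ray(hc,d['K'],d['T'],.044).round(4).tolist(),ray(hc,d['K'],d['T'],.044).mean(0).round(4))
go([c[0],c[1],.10],a)
```

```text
[ 0.4713 -0.2764  0.018 ] 104.77188717204457 0.10827221509105915
[ 0.4317 -0.2324  0.0259]
[ 0.4831 -0.2186  0.0266]
[ 0.5083 -0.3183  0.0389]
[ 0.4585 -0.3342  0.0299]
housing [[0.4461, -0.2617, 0.044], [0.4859, -0.2512, 0.044], [0.4963, -0.2912, 0.044], [0.4569, -0.3016, 0.044]] [ 0.4713 -0.2764  0.044 ]
pos [ 0.4873 -0.3438  0.1724] j7 1.09 F [0.6 0.6 0.3] w 0.999
xyz [1.15 0.02 1.21] twist [-0.01 -0.01 -0.04]
```

Call:
jog_arm --moves '[{"xyz": [1.15, 0, 0.6], "twist": [0, 0, 0], "grip": -1}, {"xyz": [1.15, 0, 1.2], "twist": [0, 0, 0], "grip": -1}, {"xyz": [1.15, 0, 1.2], "twist": [0, 0, 0], "grip": -1}]'

```text
clock: 10.42
position: [0.4691, -0.2729, 0.0997]
ee_rot: [-1.914, -2.482, 0.0]
force: [-0.3, -0.4, 0.5]
width: 1.001
```

Run:
```python
from h import *
go([.4713,-.2764,.034],104.8)
im,K,T=cam('wrist'); d=np.load('w7.npz'); np.savez('w8.npz',im=im,K=K,T=T)
q=proj([[.4317,-.2324,.018],[.4842,-.2182,.018]],K,T); print(q)
g=cv2.cvtColor(im,cv2.COLOR_BGR2GRAY); m=(g[:235]<75).astype(np.uint8)
n,l,st,c=cv2.connectedComponentsWithStats(m)
for p,u in zip(q,[(250.9,66.8),(308.9,66.)]):
    i=1+np.argmin(np.linalg.norm(c[1:]-p,axis=1)); print(c[i],st[i,4],tri(u,(d['K'],d['T']),c[i],(K,T)).round(4), ray(c[i],K,T,.018).round(4), ray(u,d['K'],d['T'],.018).round(4))
```

```text
pos [ 0.4691 -0.2729  0.0997] j7 1.05 F [-0.3 -0.4  0.5] w 1.001
xyz [-0.07  0.03  1.09] twist [-0.03 -0.03 -0.01]
[[244.42871238 158.79168715]
 [314.86543358 158.27118053]]
[244.  158.5] 60 [ 0.4318 -0.2316  0.0224] [[ 0.4313 -0.2323  0.018 ]] [[ 0.4313 -0.231   0.018 ]]
[314.3220339  158.50847458] 59 [ 0.4833 -0.218   0.023 ] [[ 0.4838 -0.2185  0.018 ]] [[ 0.4837 -0.217   0.018 ]]
```

Call:
jog_arm --moves '[{"xyz": [-0.04, 0.03, 0.5], "twist": [0, 0, 0], "grip": -1}, {"xyz": [-0.04, 0.03, 1.05], "twist": [0, 0, 0], "grip": -0.5}, {"xyz": [-0.04, 0.03, 1.05], "twist": [0, 0, 0], "grip": -0.3}, {"xyz": [-0.04, 0.03, 1.05], "twist": [0, 0, 0], "grip": 0}]'

```text
clock: 10.98
position: [0.4741, -0.2804, 0.0411]
ee_rot: [1.923, 2.482, 0.0]
force: [-0.7, -0.1, 0.7]
width: 0.723
```

Run:
```python
from h import *
go([.4713,-.2764,.035],104.8)
```

```text
pos [ 0.4741 -0.2804  0.0411] j7 1.12 F [-0.7 -0.1  0.7] w 0.723
xyz [ 0.08 -0.03  0.1 ] twist [ 0.01  0.01 -0.03]
```

Call:
jog_arm --force 40 --moves '[{"xyz": [0.06, -0.03, 0.1], "twist": [0, 0, 0], "grip": 0}, {"xyz": [0.06, -0.03, 0.1], "twist": [0, 0, 0], "grip": 1}, {"xyz": [0.06, -0.03, 0.1], "twist": [0, 0, 0], "grip": 1}, {"xyz": [0.06, -0.03, 0.1], "twist": [0, 0, 0], "grip": 1}, {"xyz": [0.06, -0.03, 0.1], "twist": [0, 0, 0], "grip": 1}]'

```text
clock: 11.6
position: [0.4705, -0.2761, 0.0337]
ee_rot: [-1.924, -2.484, -0.001]
force: [-1.5, 2.6, 6.4]
width: 0.452
```

Run:
```python
from h import *
go([.4713,-.2764,.036],104.8)
```

```text
pos [ 0.4705 -0.2761  0.0337] j7 1.12 F [-1.5  2.6  6.4] w 0.452
xyz [-0.01  0.01 -0.04] twist [ 0.   -0.   -0.03]
```

The housing is gripped (41.6 mm). I'll lift and carry it above the base.

Call:
jog_arm --moves '[{"xyz": [0, 0, -0.5], "twist": [0, 0, 0], "grip": 1}, {"xyz": [0, 0, -1.3], "twist": [0, 0, 0], "grip": 1}, {"xyz": [1.0, 0, -1.4], "twist": [0, 0, 0], "grip": 1}, {"xyz": [2.0, 0, -1.4], "twist": [0, 0, 0], "grip": 1}, {"xyz": [3.0, 0.2, -1.4], "twist": [0, 0, 0], "grip": 1}]'

```text
clock: 12.22
position: [0.4359, -0.0976, 0.1174]
ee_rot: [-1.925, -2.482, -0.0]
force: [1.5, 0.6, -2.7]
width: 0.454
```

Run:
```python
from h import *
go([.458,.0810,.115],99.5)
```

```text
pos [ 0.4359 -0.0976  0.1174] j7 0.68 F [ 1.5  0.6 -2.7] w 0.454
xyz [2.79 1.1  0.04] twist [ 0.   -0.    0.49]
```

Call:
jog_arm --moves '[{"xyz": [1.0, 0.4, 0], "twist": [0, 0, 0.49], "grip": 1}, {"xyz": [1.9, 0.75, 0], "twist": [0, 0, 0.49], "grip": 1}, {"xyz": [2.79, 1.1, 0], "twist": [0, 0, 0.49], "grip": 1}, {"xyz": [2.79, 1.1, 0], "twist": [0, 0, 0.49], "grip": 1}, {"xyz": [2.79, 1.1, 0], "twist": [0, 0, 0.49], "grip": 1}]'

```text
clock: 12.85
position: [0.4589, 0.0793, 0.1172]
ee_rot: [2.027, 2.4, -0.001]
force: [0.8, -0.1, -2.7]
width: 0.452
```

Run:
```python
from h import *
go([.458,.0810,.08],99.5)
```

```text
pos [0.4589 0.0793 0.1172] j7 0.22 F [ 0.8 -0.1 -2.7] w 0.452
xyz [ 0.03 -0.01  0.62] twist [-0.    0.    0.01]
```

Call:
jog_arm --moves '[{"xyz": [0.03, -0.01, 0.3], "twist": [0, 0, 0], "grip": 1}, {"xyz": [0.03, -0.01, 0.62], "twist": [0, 0, 0], "grip": 1}, {"xyz": [0.03, -0.01, 0.62], "twist": [0, 0, 0], "grip": 1}]'

```text
clock: 13.22
position: [0.4573, 0.0793, 0.0794]
ee_rot: [-2.031, -2.395, 0.004]
force: [-1.1, -1.1, -3.3]
width: 0.456
```

Run:
```python
from h import *
go([.458,.0810,.08],99.5)
im,K,T=cam('wrist'); np.savez('w9.npz',im=im,K=K,T=T)
c=im[90:270,170:390]
cv2.imwrite('pics/w9.png',cv2.resize(c,None,fx=3.3,fy=3.3,interpolation=cv2.INTER_CUBIC))
```

```text
pos [0.4573 0.0793 0.0794] j7 0.28 F [-1.1 -1.1 -3.3] w 0.456
xyz [ 0.03  0.02 -0.01] twist [-0.01  0.   -0.01]
```

View pics/w9.png

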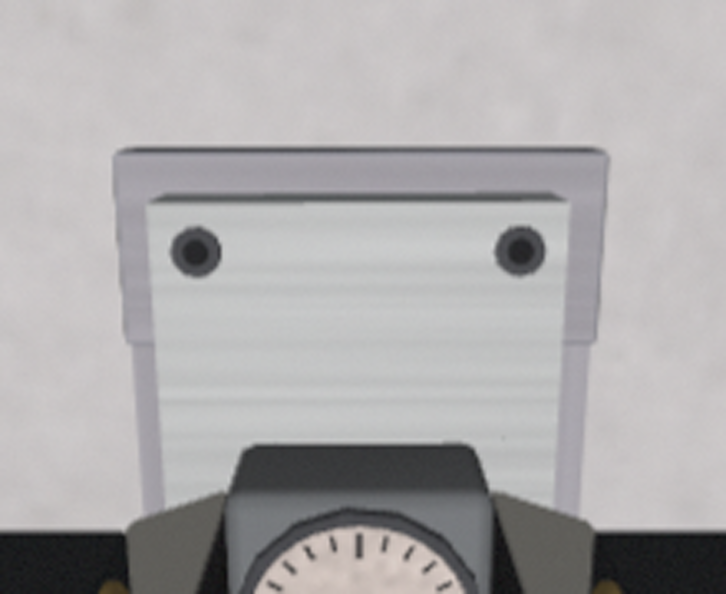

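The plate hovers centred over the base: plate screws at (196,252) and (520,251), base end edge corners at (116,152) and (608,152). I'll compute the offset.

Run:
```python
from h import *
d=np.load('w9.npz');K,T=d['K'],d['T']; s=arm.observe(); Rm=R.from_rotvec(s['ee_rot'])
f=lambda L:np.array([(x/3.3+170-.35,y/3.3+90-.35) for x,y in L])
t=lambda L,z:(Rm.inv().apply(ray(f(L),K,T,z)-s['position'])*1e3).round(1)
zu=s['position'][2]-.0337
S=t([(196,252),(520,251)],zu+.018); B=t([(116,153),(608,153)],.026); B2=t([(126,343),(596,343)],.026)
P=t([(148,203),(569,203)],zu+.018); P2=t([(152,196),(567,196)],zu)
for n,v in zip('S B B2 Ptop Pbot'.split(),(S,B,B2,P,P2)): print(n,v.tolist())
print('plate c: x',S[:,0].mean()-54.13,P[:,0].mean()-62,'y',S[:,1].mean(),P[:,1].mean())
print('base c: x',B[:,0].mean()-66,B2[:,0].mean()-26,'y',B[:,1].mean(),B2[:,1].mean())
c=Rm.inv().apply(np.array([.458,.081,s['position'][2]])-s['position'])*1e3; print('base c stored',c)
```

```text
S [[52.7, -27.0, 15.7], [52.8, 27.0, 15.6]]
B [[66.8, -48.6, 54.1], [66.7, 50.0, 54.0]]
B2 [[27.5, -49.3, 54.1], [27.5, 50.3, 54.0]]
Ptop [[60.7, -34.5, 15.7], [60.7, 34.7, 15.6]]
Pbot [[60.2, -37.6, 33.7], [60.1, 38.1, 33.6]]
plate c: x -1.3800000000000026 -1.2999999999999972 y 0.0 0.10000000000000142
base c: x 0.75 1.5 y 0.6999999999999993 0.5
base c stored [ 1.34037122e+00  3.52059715e-01 -1.30595143e-03]
```

Call:
jog_arm --moves '[{"xyz": [0.04, 0.007, 0], "twist": [0, 0, 0], "grip": 1}, {"xyz": [0.04, 0.007, 0.06], "twist": [0, 0, 0], "grip": 1}, {"xyz": [0.04, 0.007, 0.12], "twist": [0, 0, 0], "grip": 1}, {"xyz": [0.04, 0.007, 0.15], "twist": [0, 0, 0], "grip": 1}, {"xyz": [0.04, 0.007, 0.15], "twist": [0, 0, 0], "grip": 1}]'

```text
clock: 13.9
position: [0.4581, 0.0836, 0.071]
ee_rot: [-2.028, -2.399, 0.001]
force: [-0.5, -1.3, -3.4]
width: 0.453
```

Run:
```python
from h import *
go([.458,.0810,.0597],99.5)
```

```text
pos [0.4581 0.0836 0.071 ] j7 0.28 F [-0.5 -1.3 -3.4] w 0.453
xyz [-0.04 -0.01  0.19] twist [-0.    0.    0.01]
```

Call:
jog_arm --moves '[{"xyz": [0, 0, 0.02], "twist": [0, 0, 0], "grip": 1}, {"xyz": [0, 0, 0.05], "twist": [0, 0, 0], "grip": 1}, {"xyz": [0, 0, 0.05], "twist": [0, 0, 0], "grip": 1}]'

```text
clock: 14.28
position: [0.4583, 0.0835, 0.0691]
ee_rot: [-2.028, -2.398, -0.001]
force: [-5.7, -1.7, 20.0]
width: 0.457
```

Run:
```python
from h import *
go([.458,.0810,.0597],99.5); print(arm.observe()['ft_torque'].round(2))
```

```text
pos [0.4583 0.0835 0.0691] j7 0.29 F [-5.7 -1.7 20. ] w 0.457
xyz [-0.04 -0.01  0.16] twist [ 0.   -0.01  0.01]
[-0.6   1.57  0.17]
```

The plate stopped at underside ≈35.5 mm with 20 N, so the pin tips are in the holes but the shoulders are catching. The side force points to −x, so I'll slide that way under light pressure.

Call:
jog_arm --moves '[{"xyz": [0, 0, -0.02], "twist": [0, 0, 0], "grip": 1}, {"xyz": [0, -0.01, -0.01], "twist": [0, 0, 0], "grip": 1}, {"xyz": [0, -0.02, -0.01], "twist": [0, 0, 0], "grip": 1}, {"xyz": [0, -0.02, 0.0], "twist": [0, 0, 0], "grip": 1}]'

```text
clock: 14.78
position: [0.4583, 0.0835, 0.0693]
ee_rot: [2.028, 2.398, 0.003]
force: [-4.5, -1.6, 23.7]
width: 0.453
```

Run:
```python
from h import *
go([.458,.0810,.0597],99.5); print(arm.observe()['ft_torque'].round(2))
```

```text
pos [0.4583 0.0835 0.0693] j7 0.29 F [-4.5 -1.6 23.7] w 0.453
xyz [-0.04 -0.01  0.16] twist [ 0.01 -0.    0.01]
[-0.52  1.27  0.14]
```

Call:
jog_arm --moves '[{"xyz": [0, 0, -0.07], "twist": [0, 0, 0], "grip": 1}, {"xyz": [0, -0.01, -0.07], "twist": [0, 0, 0], "grip": 1}, {"xyz": [0, -0.01, -0.03], "twist": [0, 0, 0], "grip": 1}, {"xyz": [0, -0.01, -0.02], "twist": [0, 0, 0], "grip": 1}, {"xyz": [0, -0.01, -0.02], "twist": [0, 0, 0], "grip": 1}]'

```text
clock: 15.4
position: [0.4567, 0.0834, 0.0694]
ee_rot: [-2.028, -2.399, -0.0]
force: [-1.2, -1.0, 5.6]
width: 0.456
```

Run:
```python
from h import *
go([.458,.0810,.0597],99.5); print(arm.observe()['ft_torque'].round(2))
```

```text
pos [0.4567 0.0834 0.0694] j7 0.29 F [-1.2 -1.   5.6] w 0.456
xyz [-0.04  0.02  0.16] twist [ 0.   -0.    0.01]
[-0.03  0.42  0.04]
```

Call:
jog_arm --moves '[{"xyz": [0, -0.007, 0], "twist": [0, 0, 0], "grip": 1}, {"xyz": [0, -0.014, 0], "twist": [0, 0, 0], "grip": 1}, {"xyz": [0, -0.02, 0], "twist": [0, 0, 0], "grip": 1}, {"xyz": [0, -0.02, 0.01], "twist": [0, 0, 0], "grip": 1}]'

```text
clock: 15.9
position: [0.4563, 0.0833, 0.0692]
ee_rot: [2.028, 2.398, 0.002]
force: [1.2, -1.9, 9.3]
width: 0.456
```

Run:
```python
from h import *
go([.458,.0810,.0597],99.5); print(arm.observe()['ft_torque'].round(2))
```

```text
pos [0.4563 0.0833 0.0692] j7 0.29 F [ 1.2 -1.9  9.3] w 0.456
xyz [-0.04  0.02  0.16] twist [0.01 0.   0.01]
[ 0.08 -0.24 -0.04]
```

Call:
jog_arm --moves '[{"xyz": [-0.008, 0, -0.01], "twist": [0, 0, 0], "grip": 1}, {"xyz": [-0.016, 0, -0.01], "twist": [0, 0, 0], "grip": 1}, {"xyz": [-0.024, 0, -0.01], "twist": [0, 0, 0], "grip": 1}, {"xyz": [-0.03, 0, 0], "twist": [0, 0, 0], "grip": 1}]'

```text
clock: 16.4
position: [0.4558, 0.0819, 0.0689]
ee_rot: [-2.027, -2.4, -0.001]
force: [1.8, 2.8, 3.3]
width: 0.453
```

Run:
```python
from h import *
go([.458,.0810,.0597],99.5); print(arm.observe()['ft_torque'].round(2))
```

```text
pos [0.4558 0.0819 0.0689] j7 0.29 F [1.8 2.8 3.3] w 0.453
xyz [-0.02  0.03  0.15] twist [ 0.   -0.    0.01]
[ 1.1  -0.53 -0.03]
```

Call:
jog_arm --moves '[{"xyz": [-0.005, 0, 0.02], "twist": [0, 0, 0], "grip": 1}, {"xyz": [-0.01, 0, 0.03], "twist": [0, 0, 0], "grip": 1}, {"xyz": [-0.01, 0, 0.03], "twist": [0, 0, 0], "grip": 1}]'

```text
clock: 16.77
position: [0.4561, 0.0809, 0.0669]
ee_rot: [2.028, 2.399, 0.001]
force: [4.4, 2.7, -2.2]
width: 0.456
```

Run:
```python
from h import *
go([.458,.0810,.0597],99.5); print(arm.observe()['ft_torque'].round(2))
```

```text
pos [0.4561 0.0809 0.0669] j7 0.29 F [ 4.4  2.7 -2.2] w 0.456
xyz [-0.    0.03  0.12] twist [0.   0.   0.01]
[ 0.64 -1.09 -0.2 ]
```

It has dropped past the shoulder (underside ≈33 mm, no vertical load). I'll ease the side force and lower it.

Call:
jog_arm --moves '[{"xyz": [0.005, 0.012, 0.02], "twist": [0, 0, 0], "grip": 1}, {"xyz": [0.005, 0.012, 0.05], "twist": [0, 0, 0], "grip": 1}, {"xyz": [0.005, 0.012, 0.08], "twist": [0, 0, 0], "grip": 1}, {"xyz": [0.005, 0.012, 0.11], "twist": [0, 0, 0], "grip": 1}, {"xyz": [0.005, 0.012, 0.11], "twist": [0, 0, 0], "grip": 1}]'

```text
clock: 17.4
position: [0.4563, 0.0812, 0.0603]
ee_rot: [-2.028, -2.399, 0.0]
force: [2.3, 1.9, 2.9]
width: 0.458
```

Run:
```python
from h import *
go([.458,.0810,.0597],99.5); print(arm.observe()['ft_torque'].round(2))
```

```text
pos [0.4563 0.0812 0.0603] j7 0.3 F [2.3 1.9 2.9] w 0.458
xyz [-0.01  0.03  0.01] twist [-0.    0.    0.01]
[ 0.15 -0.63 -0.12]
```

Call:
jog_arm --moves '[{"xyz": [0, 0.005, 0.02], "twist": [0, 0, 0], "grip": 1}, {"xyz": [0, 0.005, 0.04], "twist": [0, 0, 0], "grip": 1}, {"xyz": [0, 0.005, 0.04], "twist": [0, 0, 0], "grip": 1}, {"xyz": [0, 0.005, 0.04], "twist": [0, 0, 0], "grip": 1}]'

```text
clock: 17.9
position: [0.4564, 0.0813, 0.0595]
ee_rot: [-2.027, -2.398, -0.002]
force: [-8.5, -0.5, 39.3]
width: 0.451
```

Run:
```python
from h import *
go([.458,.0810,.0597],99.5); print(arm.observe()['ft_torque'].round(2))
```

```text
pos [0.4564 0.0813 0.0595] j7 0.31 F [-8.5 -0.5 39.3] w 0.451
xyz [-0.01  0.03 -0.  ] twist [-0.   -0.01  0.01]
[-0.33  1.67  0.06]
```

The plate is hard against the landings (39 N at z = 59.5 mm, 59.7 expected). I'll relax to a moderate push.

Call:
jog_arm --moves '[{"xyz": [0, -0.006, -0.016], "twist": [0, 0, 0], "grip": 1}, {"xyz": [0, -0.006, -0.016], "twist": [0, 0, 0], "grip": 1}, {"xyz": [0, -0.006, -0.016], "twist": [0, 0, 0], "grip": 1}]'

```text
clock: 18.27
position: [0.4563, 0.0813, 0.0595]
ee_rot: [-2.028, -2.399, -0.001]
force: [-1.2, 0.4, 17.7]
width: 0.457
```

Run:
```python
from h import *
go([.458,.0810,.0597],99.5); print(arm.observe()['ft_torque'].round(2))
im,K,T=cam('wrist'); np.savez('w10.npz',im=im,K=K,T=T)
# check: plate screws coplanar & level: triangulate scale via spacing at z=.044
g=cv2.cvtColor(im,cv2.COLOR_BGR2GRAY); m=(g[:235]<60).astype(np.uint8)
n,l,st,c=cv2.connectedComponentsWithStats(m)
C=np.array([c[i] for i in range(1,n) if 15<st[i,4]<150]); print(C.round(1).tolist(), ray(C,K,T,.044).round(4).tolist())
# blocks 14/10 & tilt
print('tilt deg',np.degrees(np.arccos(-R.from_rotvec(arm.observe()['ee_rot']).as_matrix()[2,2])))
t0=np.load('top0.npz')['im'].astype(int); t1=arm.get_image('top').astype(int); d=np.abs(t1-t0).max(2)
for n,(x,y) in dict(b20=(139,225),b14=(173,224),b10=(162,194)).items(): print(n,d[y-10:y+10,x-10:x+10].max())
```

```text
pos [0.4563 0.0813 0.0595] j7 0.31 F [-1.2  0.4 17.7] w 0.457
xyz [-0.01  0.03 -0.  ] twist [ 0.   -0.    0.01]
[-0.04  0.31 -0.08]
[[229.1, 166.1], [327.6, 165.9]] [[0.4215, 0.1289, 0.044], [0.4752, 0.138, 0.044]]
tilt deg 0.03993047032913007
b20 137
b14 126
b10 125
```

Run:
```python
from h import *
t0=np.load('top0.npz');t6=np.load('top6.npz')['im'];t1=arm.get_image('top'); s0=np.load('scene0.npz'); s1=arm.get_image('scene')
P=dict(b20=[.4427,.3182,.01],b14=[.445,.238,.007],b10=[.5165,.2714,.005])
for n,p in P.items():
    r=[]
    for a,bs in((t0,(t6,t1)),(s0,(s1,))):
        u,v=proj([p],a['K'],a['T'])[0].round().astype(int)
        for b in bs:
            A=a['im'][v-9:v+10,u-9:u+10].astype(int);B=b[v-9:v+10,u-9:u+10].astype(int); r.append((u,v,np.abs(A-B).max(),int(np.median(np.abs(A-B))),A.mean().round(),B.mean().round()))
    print(n,[tuple(map(int,x)) for x in r])
```

```text
b20 [(138, 225, 134, 22, 150, 178), (138, 225, 136, 24, 150, 157), (187, 202, 114, 5, 180, 196)]
b14 [(173, 224, 127, 22, 151, 137), (173, 224, 126, 105, 151, 48), (205, 212, 8, 5, 184, 189)]
b10 [(160, 194, 23, 21, 151, 172), (160, 194, 124, 23, 151, 169), (215, 199, 163, 31, 183, 134)]
```

Blocks 14 and 10 are where they were: block 14 is unchanged in the scene view, and block 10 in the top view taken after the block was placed; the remaining differences are the arm in the way. Handing in.

Run:
```python
from h import *
s=arm.observe(); print(np.round(s['force'],1),np.round(s['position'],4),s['clock']); print(arm.sign_off())
```

```text
[-0.8  0.6 17.2] [0.4563 0.0813 0.0595] 18.475
the job is handed in; nothing more can be done
None
```

I seated the 20 mm block in the pocket and let go of it. I then fitted the dial gauge plate over both pins and handed the job in at 18.5 s, with the gripper still holding the plate down.

- **Block:** it stopped on the pocket floor at tool height 34.0 mm (34.4 mm expected), and a close picture after release showed it square in the pocket.
- **Plate:** it first caught on the pin shoulders. After a small slide it dropped on and stopped hard at tool height 59.5 mm (59.7 mm expected), which means it is home. The last reading was about 17 N upward on the tool, with the tool about 0.04° off vertical. The pushing-home contact peaked at 39 N at the wrist.
- **Other blocks:** the 14 mm block is unchanged in the final scene view. The 10 mm block was unchanged in the top view after the block was placed. At the end the arm hid it in the scene view and the final top view was not conclusive, so its final position is not confirmed by picture; the arm did not go near it again.
- **Checks that disagreed:**
    - The first wrist height estimate for the blocks was about 8 mm too high; later views gave 20.5, 13 and 10.3 mm.
    - The top camera's plate heights were 8–20 mm off, so I did not use them.
    - Two wrist views put the plate top about 4–5 mm too high, so I gripped the housing by the stated heights.
    - Camera and touch differed by 1–2 mm at the fits.
- **Not checked:** I did not read the dial or spindle directly. That the plate is home rests on its height and the push force.

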